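Fish the brass spacer out of the leaning caddy with the sprung tongs

ROBOT

A 7-joint arm with a two-finger parallel gripper is mounted at the origin on the work surface. World frame = base frame: x ahead of the robot, y to its left, z up, the work surface at z = 0. Lengths are in m, angles in rad, forces in N, time in s.
With the tool pointing down it reaches from about 0.425 to 0.925 m from the base axis. Payload 6.8 kg.
Tool frame: the origin (TCP) lies on the front face of the gripper's body, between the roots of the fingers; the fingertips stand 73 mm ahead of it and the grasp point (between the pads) lies 54 mm ahead of it (env.nose_length is the distance from the TCP to the fingertips, in m); z points along the fingers, y is the direction in which the jaws open and shut (so a half turn about z gives the same grasp; the last joint's range is limited). The gripper opens to 85 mm and grips with 20 to 120 N. Pads are 22 mm wide; open, the fingers measure 114 mm over their backs; the gripper's body (76 mm by 85 mm) begins 54 mm behind the grasp point. The pads swing forward as they close: fully open they stand 13 mm farther back than shut.
Start: joints at [1.219, 0.477, 0.022, 1.555, -0.011, 1.109, -0.083], TCP at [0.163, -0.655, 0.304] pointing down, gripper open.
Joint ranges: [-2.96, 2.96], [-0.34, 2.1], [-1.41, 1.46], [0.24, 2.44], [-1.37, 4.51], [0.17, 1.92], [-2.96, 2.96]. Speed limits (rad/s): [2.39, 2.39, 3.14, 3.14, 3.14, 3.14, 3.14].

INTERFACE

Orientations are given as a unit quaternion [w, x, y, z].
In Python, from cell import env, kin, camera, calibration, job gives the robot as it stands. The module is installed in compiled form; this text tells all that it offers. Calls block until the motion is done:
- env.reach(position, orientation): joint-space move of the TCP to a pose.
- env.movel(position, velocity=0.15, rot=None, stop_force=None): straight line of the TCP; rot=None keeps the orientation; velocity is the mean speed in m/s. With stop_force (N) it stops when the force on the tool has changed by that much, and returns True; else False.
- env.goto_joints(angles): joint-space move.
- env.grip(opening, f_grip=None): finger opening in m; f_grip is the grip in N (None keeps the last); returns when the fingers have stopped.
- env.dwell(seconds).
- kin.inverse_kinematics(position, orientation): joint angles nearest the present ones, or None.
- env.get_state(): the state.
- camera(name): name is "scene" or "top" or "wrist"; returns (picture, depth): 400x640x3 uint8, blue, green, red; 400x640 float32, m along the optical axis (not along the pixel's ray), 0 where there is no reading.
- calibration(name): a dict with "fx", "fy", "cx", "cy" (pixels), "rvec" (rotation vector, rad) and "tvec" (3), from world to camera coordinates, as OpenCV has them. Camera axes: x right, y down, z forward; pixel columns grow to the right and rows downward; lengths in m; the calibration is good to about 2 mm. A picture is of the moment at which its call begins: read the wrist's pose just before it. calibration takes no time and is no camera call; for the wrist camera it gives the pose at the moment of the call.
A pose or a line that the arm cannot do raises env.PlanningError and nothing moves.
- job.job_done(): hands the job in, once; it reports no verdict.
The state is a dict: "time": time; "qpos": joint angles; "joint_velocities": joint speeds; "joint_torque": joint torques, N m; "tcp_pos": TCP position; "orientation": TCP orientation; "force": force on the tool from outside, world axes, zero at the start; "torque": the same for the moment, N m; "opening": finger opening in m.
Only numpy, scipy, OpenCV 4.12 (cv2) and the standard library are available. Lean on these libraries where they do the work, as an engineer would, in place of code of your own. Each camera call takes 0.05 s, during which the arm holds its last target. There are 200 camera calls.

TASK

Take the sprung tongs from their red holder and, squeezing them shut, fish the brass column spacer out of its deep leaning pocket in the wooden caddy; set it down upright in the middle of the green pad in the parts tray, and let go of it, then put the tongs back upright in their holder. Touch the spacer only with the tongs, do not drop it, and leave the dark spacer, the parts in the tray and everything else on the bench where they are.

Things in the scene. Friction and masses are not known exactly. Their poses are not given: they have to be found in the camera images.
- tongs: Sprung tongs, 160 mm long, 160 g, standing tips down in the holder: two parallel steel legs side by side along y, each 4 mm thick (y), 14 mm wide (x), with a blue grip outside each, 20 mm wide, 100 to 150 mm above the tips. Fully open: tip gap 30 mm, 38 mm over the tips, 54 mm over the grips. Origin: at the bottom, midway between the open tips; z up along the legs. Frame of the +y leg.
- leg (a joint): How far the tongs' -y leg has slid towards the other, m: 0 open (tip gap 30 mm, 54 mm over the grips), 0.014 gap 16 mm, 40 mm over the grips; 0.018 shut. A spring pushes the legs apart: 4 N open, 0.25 N more per mm, so the tongs stay in a gripper only when squeezed some mm (not fully: 4 to 6 mm carries them open). Squeezed beyond that with about 30 N they hold the spacer well.
- tip_a (a point): Lower end of the tongs' leg on the +y side, in the middle of its thickness.
- tip_b (a point): Lower end of the tongs' sliding leg (-y side), in the middle of its thickness; midway between tip_a and tip_b is the middle of the tongs' mouth. Two telescoping bars join the legs, 92 and 154 mm above the tips: what is gripped must stay below them.
- holder: Red open-topped steel holder for the tongs, fixed. Origin: centre of its underside; z up. The well is 26 mm (x) by 50 mm (y), its floor 5 mm and its rim 55 mm above the bench, walls 5 mm, on a foot 100 x 100 x 5 mm. The tongs stand in it with their legs side by side along y.
- caddy: Fixed wooden caddy, a block 40 x 118 x 116 mm leaning 0.35 rad towards its own -x (the robot), with two pockets in a row at y = -28 and 28 mm. Origin: on the bench, mid width; z vertical. Pocket axis, up and out: (-0.343, 0, 0.939). Pockets: 50 mm (y) x 28 mm, 110 mm deep, walls 6 mm; mouth centres at x = -40, z = 122 mm; highest rim edge 129 mm up. Foot 150 x 130 x 6 mm.
- spacer: Brass column spacer, square bar 16 x 16 x 70 mm, about 80 g, loose at the bottom of either of the caddy's pockets, lying against the pocket's lower (robot side) wall, up to 4 mm off the middle of its width; its top is 40 mm below the mouth. Origin: centre of its underside; z along it to its top, y parallel to the caddy's y.
- dark_spacer: Same size spacer in dark steel, in the other pocket; it stays there.
- pad_top (a point): Centre of the upper face of the green pad, 40 x 40 mm, 6 mm above the bench, fixed in one of the tray's three bays; its axes are parallel to the tray's.
- tray: Aluminium parts tray, fixed, 76 (x) x 200 (y) x 14 mm, walls 4 mm, three bays in a row along y (about 62 mm each). Origin: centre of its underside. One bay has the green pad, the others a vase cap and a finial.
- vase_cap: Brass vase cap, 50 mm across, 24 mm high, loose in a bay of the tray. Origin: centre of its underside.
- finial: Brass finial, 32 mm across, 58 mm high, standing loose in a bay of the tray. Origin: centre of its underside.
- solder_reel: Aluminium-coloured reel lying flat, 70 mm across, 40 mm high, a bystander. Origin: centre of its underside.
- flux: White bottle with green cap, 50 mm across, 120 mm high, a bystander. Origin: centre of its underside.
- patina: Amber glass bottle with orange cap, 44 mm across, 100 mm high, a bystander. Origin: centre of its underside.
- brush: Brush, 170 mm long, lying on the bench, a bystander. Origin: its middle, underside.
Mind the look-alikes: they are no part of the job. What is shaped like the tongs but purple is not meant. What is shaped like the holder but blue or purple is not meant.

How it is judged:
On the way, in this order (a step that is already met when the one before it is completed fails the run):
1. The spacer is held by the tongs, drawn up out of its pocket (z of spacer in the frame of caddy above 0.105 m and contact force between tongs and spacer above 1 N), for 0.2 s.
2. The spacer stands upright on the green pad, released by the tongs, while the tongs are still out of their holder (horizontal distance between spacer and pad_top below 0.015 m and angle between spacer's own z axis and vertical below 0.1 rad and z of spacer in the frame of pad_top between -0.004 and 0.004 m and contact force between tongs and spacer below 0.1 N and z of tongs in the frame of holder above 0.02 m), for 0.2 s.
At the end, for the whole second after the job is handed in: The brass spacer stands upright (within 0.1 rad) at rest on the green pad, within 15 mm of its centre, untouched by the tongs; the tongs stand at rest in their holder, tips on its floor, within 0.25 rad of upright and sprung open (horizontal distance between spacer and pad_top below 0.015 m and angle between spacer's own z axis and vertical below 0.1 rad and z of spacer in the frame of pad_top between -0.004 and 0.004 m and contact force between tongs and spacer below 0.1 N and linear speed of each of spacer, tongs below 0.02 m/s and horizontal distance between tongs and holder below 0.02 m and z of tongs in the frame of holder between 0 and 0.012 m and angle between tongs's own z axis and vertical below 0.25 rad and value of joint leg below 0.004 m).
It fails at once if the gripper's fingers touch the spacer (contact force between the fingers and spacer above 0.5 N).
It fails at once if the spacer is dropped (faster than 0.4 m/s while the tongs do not hold it) (linear speed of spacer above 0.4 m/s and contact force between tongs and spacer below 0.3 N).
It fails at once if the dark spacer, a part in the tray or another thing on the bench is moved by more than 15 mm (distance of any of dark_spacer, vase_cap, finial, solder_reel, flux, patina, brush from where it was at the start of the episode above 0.015 m).
It also fails if it takes over 59 s, if anything falls off the work surface, if the arm or the gripper's body presses on something with over 40 N, if the wrist force passes 120 N, or if a joint passes its speed limit or range.

## Working session

There is one attempt and no reset: what is moved stays moved. The work goes in short steps, each a Python script; the robot and the scene stay as the last script left them, time stands still between calls to the robot, and variables do not carry over. Pictures are saved under pics/ and viewed, about 8 in all and at most 12, crops included, and the job is handed in when it is done.

```bash
mkdir -p pics; cat > h.py <<'E'
import numpy as np, cv2
from cell import env, kin, camera, calibration, job
def cloud(name):
    c=calibration(name); p,d=camera(name)
    R=cv2.Rodrigues(np.array(c["rvec"],float))[0]; t=np.array(c["tvec"],float).ravel()
    v,u=np.mgrid[:400,:640]
    P=np.dstack([(u-c["cx"])/c["fx"]*d,(v-c["cy"])/c["fy"]*d,d])
    W=(P-t)@R; W[d==0]=np.nan
    return p,W
E
python3 - <<'E'
from h import *
print(env.get_state())
for n in("top","scene"):
    p,W=cloud(n); np.savez(n+".npz",p=p,W=W); cv2.imwrite(f"pics/{n}.png",p)
    print(calibration(n))
E
```

```text
{'time': 0.0, 'qpos': array([ 1.21889594,  0.47783235,  0.02235509,  1.55642456, -0.01146807,
        1.1092747 , -0.08308892]), 'joint_velocities': array([-0.00013101, -0.00099486, -0.00169863, -0.00199779,  0.00068551,
        0.00151353,  0.00055782]), 'joint_torque': array([ 2.18251921e-05, -5.96464741e+01,  1.60782550e+00, -2.81199610e+01,
        1.23818233e-02,  9.36430326e-03, -1.97841683e-05]), 'tcp_pos': array([ 0.16281461, -0.65461636,  0.30291562]), 'orientation': array([-8.84219148e-04,  9.92576920e-01,  1.21615125e-01, -1.94324418e-04]), 'force': array([0.02573476, 0.29990755, 0.51337487]), 'torque': array([-0.01810034, -0.04653984, -0.01837703]), 'opening': 0.08561312167994639}
{'fx': 471.34457000477386, 'fy': 471.34457000477386, 'cx': 308.84747018703854, 'cy': 203.1674229862446, 'rvec': array([ 2.13604111, -2.12012105,  0.18458387]), 'tvec': array([-0.0633836 ,  0.45136571,  1.18637699])}
{'fx': 471.2539740501298, 'fy': 471.2539740501298, 'cx': 324.4660797345658, 'cy': 198.469814629441, 'rvec': array([ 1.52497614,  1.77888866, -0.91934594]), 'tvec': array([ 0.1069779 , -0.19751372,  1.70642546])}
```

View pics/top.png

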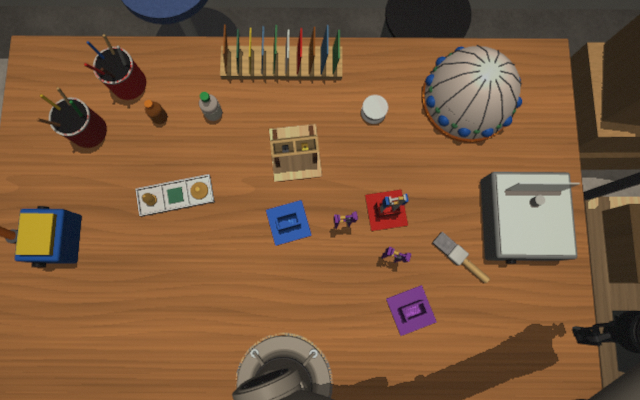

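View pics/scene.png

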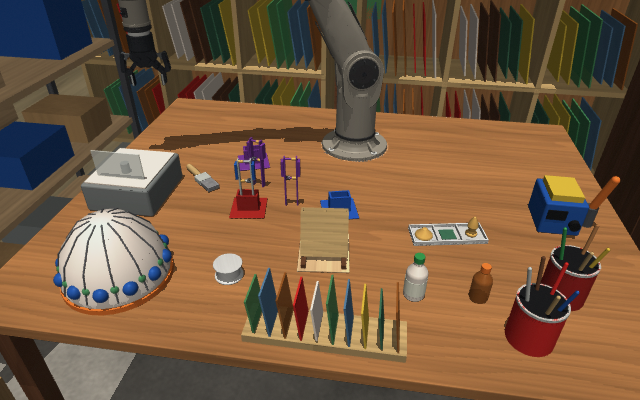

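Candidates: the blue-gripped tongs in the red holder at top (392,205) are the target. The purple tongs at (345,220) and (396,256) are look-alikes, as are the blue holder (288,222) and the purple one (411,310). The caddy is at (295,150), with something brass in its right pocket (306,147). The pad is at (175,195). Next I'll measure these and check the choice in a close crop.

```bash
python3 - <<'E'
import numpy as np, cv2
f=np.load("top.npz");p,W=f["p"],f["W"];hsv=cv2.cvtColor(p,cv2.COLOR_BGR2HSV)
H,S,V=[hsv[...,i].astype(int) for i in range(3)]
v,u=np.mgrid[:400,:640]
def box(u0,u1,v0,v1):return (u>=u0)&(u<u1)&(v>=v0)&(v<v1)
def rect(n,m):
    q=W[m&np.isfinite(W[...,0])]; r=cv2.minAreaRect((q[:,:2]*1000).astype(np.float32)); print(n,len(q),r,'z',np.percentile(q[:,2],[5,50,95]).round(4))
red=((H<8)|(H>172))&(S>150)&(V>70)
Z=W[...,2]
rect("red foot",red&box(360,412,185,235)&(Z<0.015))
rect("red rim",red&box(360,412,185,235)&(Z>0.045)&(Z<.062))
rect("blue grips",(abs(H-110)<15)&(S>100)&box(370,415,185,220)&(Z>.09))
rect("tongs hi",box(370,415,185,220)&(Z>.09))
rect("pad",(abs(H-75)<20)&(S>60)&box(160,190,182,208))
rect("tray",box(130,220,170,220)&(Z>0.009)&(Z<.03)&(S<60))
rect("caddy foot",box(262,328,120,185)&(Z>0.003)&(Z<.011))
rect("caddy hi",box(262,328,120,185)&(Z>0.1))
for n,b in dict(caddyL=(280,290,142,153),caddyR=(301,311,142,153)).items():
    m=box(*b); print(n,np.c_[u[m],v[m],p[m],(W[m]*1000).round()][::3].astype(int).tolist())
a=cv2.resize(p[115:240,260:420],None,fx=5,fy=5,interpolation=cv2.INTER_CUBIC);cv2.imwrite("pics/crop1.png",a[:600])
E
```

```text
red foot 908 ((442.7012939453125, -266.3567810058594), (100.43321228027344, 101.32128143310547), 9.228657722473145) z [0.0009 0.0053 0.0096]
red rim 87 ((440.8372497558594, -265.2158508300781), (35.74616622924805, 60.2021598815918), 7.357421398162842) z [0.0505 0.055  0.0591]
blue grips 71 ((441.72906494140625, -265.40557861328125), (19.02193260192871, 55.1671028137207), 8.197012901306152) z [0.127  0.1527 0.1573]
tongs hi 221 ((442.3003234863281, -265.33673095703125), (19.555063247680664, 55.19540023803711), 8.991080284118652) z [0.0998 0.1524 0.1654]
pad 192 ((476.6031188964844, 299.447998046875), (37.7493896484375, 38.50593185424805), 8.71471118927002) z [0.0029 0.0064 0.0105]
tray 486 ((476.3902893066406, 299.9620361328125), (77.6282730102539, 199.5329132080078), 11.873917579650879) z [0.0095 0.0136 0.0179]
caddy foot 1589 ((600.873046875, -19.43304443359375), (181.7379913330078, 178.99887084960938), 0.4544432461261749) z [0.0034 0.0062 0.0099]
caddy hi 359 ((583.9232788085938, -21.597911834716797), (48.772823333740234, 117.8849868774414), 6.801247596740723) z [0.11   0.1206 0.13
[... 2142 characters left out ...]
16, 611, -56, 16], [301, 148, 46, 85, 105, 590, -39, 73], [304, 148, 56, 152, 165, 588, -47, 83], [307, 148, 61, 176, 193, 587, -54, 86], [310, 148, 37, 60, 74, 607, -62, 18], [303, 149, 58, 165, 183, 585, -44, 84], [306, 149, 63, 163, 180, 586, -52, 78], [309, 149, 43, 63, 78, 593, -59, 57], [302, 150, 51, 116, 131, 584, -41, 77], [305, 150, 57, 112, 131, 583, -49, 82], [308, 150, 64, 103, 127, 580, -57, 92], [301, 151, 68, 106, 133, 574, -39, 102], [304, 151, 77, 120, 149, 572, -47, 108], [307, 151, 84, 130, 162, 569, -55, 118], [310, 151, 91, 142, 178, 569, -62, 118], [303, 152, 89, 141, 176, 568, -45, 115], [306, 152, 89, 141, 176, 566, -52, 120], [309, 152, 84, 134, 167, 567, -60, 116]]
```

View pics/crop1.png

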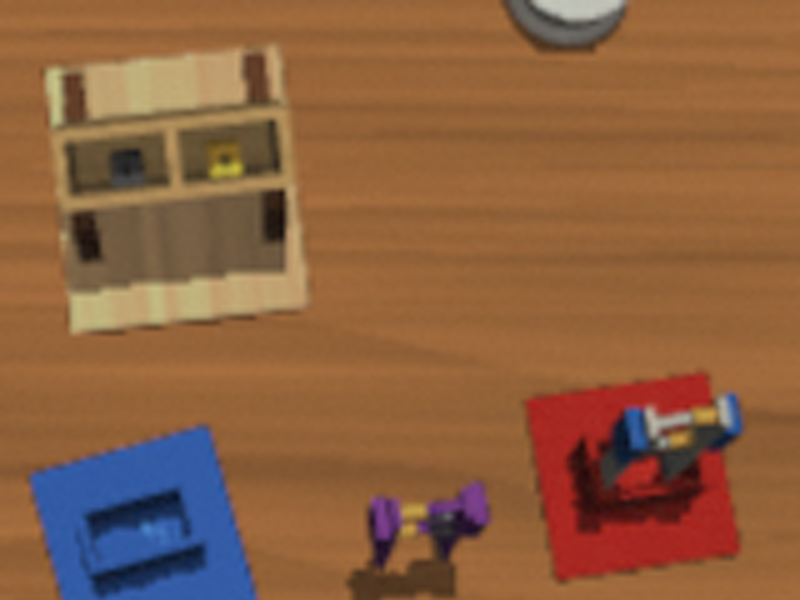

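The crop confirms it. The blue-gripped tongs stand in the red holder (crop ~(685,425)), and the brass spacer is in the caddy's right (-y) pocket (crop ~(225,160)), with the dark one to its left. Next I'll check IK for all the key poses, then look from the wrist.

```bash
cat >> h.py <<'E'
from scipy.spatial.transform import Rotation as Rn
def pose(tip, yaw, tilt=0., L=.19, s=-1):
    """TCP pose so that a point L ahead of the TCP is at tip; axis up/out=(-sin tilt,0,cos tilt) in yawed frame"""
    Y=Rn.from_euler('z',yaw).as_matrix()
    a=Y@np.array([-np.sin(tilt),0,np.cos(tilt)])
    z=-a; y=s*Y[:,1]; x=np.cross(y,z)
    q=Rn.from_matrix(np.c_[x,y,z]).as_quat()[[3,0,1,2]]
    return np.array(tip)+a*L, q
E
python3 - <<'E'
from h import *
D=np.deg2rad
print(env.get_state()['qpos'].round(2))
for s in(-1,1):
  for n,a in dict(tongs=((.4417,-.2654,.005),D(8.5),0,.18),tongsUp=((.4417,-.2654,.1),D(8.5),0,.18),look=((.58,-.04,.12),D(7),.35,.25),
     pre=((.576,-.05,.17),D(7),.35,.18),fish=((.60,-.052,.045),D(7),.35,.18),lift=((.55,-.05,.2),D(7),.35,.18),
     place=((.4766,.2995,.036),D(9),0,.18),placeUp=((.4766,.2995,.16),D(9),0,.18)).items():
    q=kin.inverse_kinematics(*pose(*a,s=s)); print(s,n,None if q is None else np.round(q,2))
E
```

```text
[ 1.22  0.48  0.02  1.56 -0.01  1.11 -0.08]
-1 tongs [ 0.57  0.38 -0.18  2.03  0.1   0.74 -1.09]
-1 tongsUp [ 0.58  0.25 -0.19  1.95  0.06  0.95 -1.06]
-1 look [ 0.66  0.04 -0.67  2.06 -0.03  0.71 -1.43]
-1 pre [ 0.61  0.1  -0.63  2.04  0.02  0.67 -1.47]
-1 fish [ 0.41  0.3  -0.45  2.13  0.23  0.4  -1.65]
-1 lift [ 0.68  0.01 -0.66  2.05 -0.07  0.74 -1.38]
-1 place [ 0.13  0.65 -1.1   1.86  0.67  1.06 -2.65]
-1 placeUp [ 0.22  0.52 -1.21  1.73  0.52  1.25 -2.53]
1 tongs [ 0.99  0.46 -0.71  2.    0.41  0.82  1.77]
1 tongsUp [ 1.03  0.32 -0.73  1.92  0.26  0.99  1.9 ]
1 look [ 0.69  0.04 -0.7   2.06 -0.02  0.71  1.71]
1 pre [ 0.72  0.11 -0.74  2.04  0.06  0.68  1.65]
1 fish [ 0.86  0.45 -1.01  2.11  0.73  0.53  1.06]
1 lift [ 0.67  0.01 -0.65  2.05 -0.07  0.74  1.76]
1 place [ 0.    0.55 -0.89  1.86  0.51  0.97  0.61]
1 placeUp [ 0.25  0.57 -1.29  1.73  0.57  1.29  0.56]
```

```bash
python3 - <<'E'
from h import *
D=np.deg2rad
env.reach(*pose((.58,-.03,.12),D(7),.35,.24,s=1)); print(env.get_state()['time'])
p,W=cloud("wrist"); np.savez("w1.npz",p=p,W=W); cv2.imwrite("pics/w1.png",p)
env.reach(*pose((.4417,-.2654,.165),D(8.5),0,.16,s=1)); print(env.get_state()['time'])
p2,W=cloud("wrist"); np.savez("w2.npz",p=p2,W=W); cv2.imwrite("pics/w2.png",np.vstack([p,p2])[:, :][::1,::1])
cv2.imwrite("pics/w12.png",cv2.resize(np.hstack([p,p2]),(800,250)))
E
```

```text
2.625
3.625
```

View pics/w12.png

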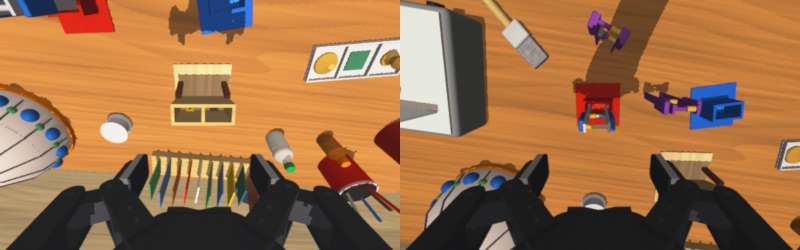

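Left: the caddy mouth at w1 (328,184), with the brass spacer on the left as seen from this side. Right: the target tongs in the red holder at w2 (316,185). Next I'll take metric fits from both.

```bash
cat > m.py <<'E'
import numpy as np, cv2
for fn in("w1","top"):
    f=np.load(fn+".npz");p,W=f["p"],f["W"];Z=W[...,2]
    hsv=cv2.cvtColor(p,cv2.COLOR_BGR2HSV);H,S,V=[hsv[...,i].astype(int) for i in range(3)]
    for yaw in np.deg2rad([6.5,7.5]):
        c,s=np.cos(yaw),np.sin(yaw)
        ex=np.array([c,s,0]);ey=np.array([-s,c,0]);a=np.cos(.35)*np.array([0,0,1])-np.sin(.35)*ex; b=np.cross(ey,a)
        near=(np.hypot(W[...,0]-.59,W[...,1]+.02)<.1)&(Z>.04)
        h=W@a; sel=near&(Z>.1)&(Z<.135)
        hh=h[sel]; hist,ed=np.histogram(hh,bins=np.arange(hh.min(),hh.max()+.002,.002)); top=ed[hist.argmax()]+.001
        m=sel&(abs(h-top)<.006)
        q=np.c_[W[m]@b,W[m]@ey].astype(np.float32)*1000
        r=cv2.minAreaRect(q); ctr=(r[0][0]*b+r[0][1]*ey)/1000+top*a
        print(fn,np.rad2deg(yaw),m.sum(),'plane',top.round(4),r,'mouth mid world',ctr.round(4))
        pk=near&(abs(h-(top-.04))<.006)&(abs(W@b-r[0][0]/1000)<.016)
        for n,mm in(("brass",pk&(S>130)&(abs(H-24)<8)&(V>60)),("dark",pk&(S<90))):
            q=np.c_[(W[mm]@b)*1000-r[0][0],(W[mm]@ey)*1000-r[0][1]]
            if len(q)>4: print('  ',n,len(q),'h',np.median(h[mm]-top).round(4),'b,y lo/hi',np.percentile(q,[4,96],axis=0).round(1).tolist(),'med',np.median(q,axis=0).round(1))
f=np.load("w2.npz");p,W=f["p"],f["W"];Z=W[...,2]
hsv=cv2.cvtColor(p,cv2.COLOR_BGR2HSV);H,S,V=[hsv[...,i].astype(int) for i in range(3)]
near=np.hypot(W[...,0]-.442,W[...,1]+.265)<.08
red=((H<8)|(H>172))&(S>150)
def rect(n,m):
    q=W[m]; print(n,len(q),cv2.minAreaRect((q[:,:2]*1000).astype(np.float32)),np.percentile(q[:,2],[5,50,95]).round(4))
rect("foot",near&red&(Z<.012)); rect("rim",near&red&(abs(Z-.055)<.006)); rect("tongs",near&(Z>.10)); rect("top",near&(Z>.148))
f=np.load("w1.npz");p,W=f["p"],f["W"];Z=W[...,2]
hsv=cv2.cvtColor(p,cv2.COLOR_BGR2HSV);H,S,V=[hsv[...,i].astype(int) for i in range(3)]
n=np.hypot(W[...,0]-.476,W[...,1]-.3)<.03
rect("pad",n&(abs(H-75)<20)&(S>60))
E
python3 m.py
```

```text
w1 6.5 1664 plane -0.0819 ((581.5532836914062, -90.06475830078125), (40.42449188232422, 118.05484771728516), 0.337301641702652) mouth mid world [ 0.5809 -0.0245  0.1225]
   brass 85 h -0.0408 b,y lo/hi [[-5.5, -33.4], [1.4, 5.5]] med [ -2.5 -25.6]
   dark 63 h -0.0406 b,y lo/hi [[-4.5, 16.7], [1.0, 31.6]] med [-1.7 24.4]
w1 7.499999999999999 1665 plane -0.0814 ((579.99462890625, -100.08284759521484), (118.05845642089844, 40.424530029296875), 89.39791870117188) mouth mid world [ 0.5809 -0.0245  0.1224]
   brass 85 h -0.0406 b,y lo/hi [[-6.0, -33.6], [1.0, 5.1]] med [ -3.  -25.8]
   dark 63 h -0.0407 b,y lo/hi [[-4.1, 16.6], [1.4, 31.4]] med [-1.3 24.2]
top 6.5 317 plane -0.0804 ((580.298095703125, -87.53207397460938), (40.00623321533203, 117.77312469482422), 0.36680176854133606) mouth mid world [ 0.5789 -0.0221  0.1234]
   brass 42 h -0.0402 b,y lo/hi [[-13.5, -33.4], [1.9, -18.3]] med [ -5.8 -25.7]
   dark 37 h -0.0405 b,y lo/hi [[-13.2, 17.8], [1.5, 31.4]] med [-6.2 25.1]
top 7.499999999999999 318 plane -0.0799 ((578.7809448242188, -97.52436828613281), (117.74726867675781, 40.006217
[... 189 characters left out ...]
.8, 17.6], [1.8, 31.3]] med [-5.8 24.8]
foot 2951 ((443.0849609375, -267.7408142089844), (98.62218475341797, 99.3681640625), 8.598729133605957) [0.0037 0.0051 0.0065]
rim 362 ((442.5324401855469, -267.7213439941406), (35.358680725097656, 60.084598541259766), 8.646767616271973) [0.0511 0.055  0.0562]
tongs 48639 ((439.20263671875, -265.2914733886719), (34.80930709838867, 150.14517211914062), 8.803739547729492) [0.2803 0.3327 0.3507]
top 48190 ((439.20263671875, -265.2914733886719), (34.80930709838867, 150.14517211914062), 8.803739547729492) [0.284  0.3329 0.3508]
pad 837 ((478.5256042480469, 297.5218505859375), (38.91278839111328, 41.16862487792969), 11.812470436096191) [0.0046 0.0057 0.007 ]
```

```bash
cat >> h.py <<'E'
D=np.deg2rad
L=.175
HOLD=np.array([.4422,-.2666]); HY=D(8.7)
CY=D(6.9); MID=np.array([.5799,-.0233,.1227])
def cad(b,y,h):
    "point: b across pocket (away from robot), y along caddy, h along the pocket axis from the mouth plane"
    ex=np.array([np.cos(CY),np.sin(CY),0]);ey=np.array([-np.sin(CY),np.cos(CY),0]);a=np.cos(.35)*np.array([0,0,1])-np.sin(.35)*ex
    return MID+b*np.cross(ey,a)+y*ey+h*a
def st(m=''):
    s=env.get_state(); print(m,'t',round(s['time'],2),'op',round(s['opening'],4),'F',s['force'].round(1),'tcp',s['tcp_pos'].round(4))
E
python3 - <<'E'
from h import *
P,q=pose((*HOLD,.005),HY,0,L,s=1)
env.reach(P+[0,0,.1],q)
print(env.movel(P,.1,stop_force=15)); st('down')
env.grip(.049,20); st('grip')
env.movel(P+[0,0,.03],.1); st()
env.movel(P+[0,0,.12],.15); st('up')
p,W=cloud("wrist"); np.savez("w3.npz",p=p,W=W); cv2.imwrite("pics/w3.png",p)
E
```

```text
False
down t 5.12 op 0.0855 F [-0.6  0.2  0.3] tcp [ 0.4426 -0.2667  0.1806]
grip t 5.58 op 0.0494 F [-0.7  0.2  5.9] tcp [ 0.4427 -0.2668  0.1808]
 t 6.03 op 0.049 F [-1.1  1.  -1.8] tcp [ 0.442  -0.2667  0.21  ]
up t 6.78 op 0.0489 F [-0.3 -0.7 -1.1] tcp [ 0.4416 -0.2664  0.2989]
```

View pics/w3.png

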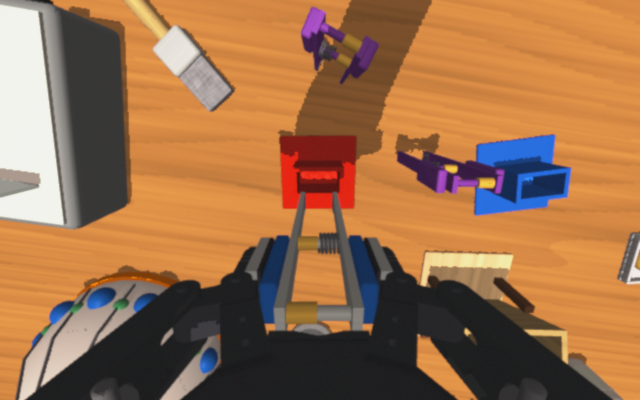

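Tongs are held: legs visible, tips near (305,197) and (337,197), no longer in the holder. I'll check the leg geometry in the tool frame, then move to the caddy and view before entering.

```bash
cat >> h.py <<'E'
def tips(W):
    s=env.get_state(); w,x,y,z=s['orientation']; R=Rn.from_quat([x,y,z,w]).as_matrix()
    T=(W-s['tcp_pos'])@R
    m=(abs(T[...,0])<.03)&(abs(T[...,1])<.03)&(T[...,2]>.08)&(T[...,2]<.2)
    for lo in(.10,.12,.14,.16,.17,.18):
        for sg in(1,-1):
            k=m&(T[...,2]>=lo)&(T[...,2]<lo+.01)&(T[...,1]*sg>0)
            if k.sum()>3: print(lo,sg,k.sum(),np.percentile(T[k][:,:2],[5,50,95],axis=0).round(4).tolist())
E
python3 - <<'E'
from h import *
W=np.load("w3.npz")["W"]; tips(W)
Y=-.0259
for h in (.2,.08,.03): 
    print(kin.inverse_kinematics(*pose(cad(-.003,Y,h),CY,.35,L,s=1)))
env.reach(*pose(cad(-.003,Y,.09),CY,.35,L,s=1)); st('above')
p,W=cloud("wrist"); np.savez("w4.npz",p=p,W=W); 
env.movel(pose(cad(-.003,Y,.015),CY,.35,L,s=1)[0],.15); st('pre')
tips(W)
p5,W=cloud("scene"); p4,_=cloud("wrist")
cv2.imwrite("pics/w4.png",np.hstack([p4[150:400,200:480],cv2.resize(p5[150:290,240:400],None,fx=3,fy=3)[:250]]) if 0 else np.vstack([p4[:,120:520], ])); cv2.imwrite("pics/s4.png",cv2.resize(p5[150:290,230:400],None,fx=4,fy=4,interpolation=cv2.INTER_CUBIC))
E
```

```text
0.1 1 43 [[-0.0027, 0.0117], [0.0049, 0.0127], [0.0053, 0.0153]]
0.1 -1 44 [[-0.004, -0.0172], [0.0049, -0.0147], [0.0053, -0.0134]]
0.12 1 39 [[-0.0072, 0.0117], [0.0049, 0.0122], [0.0054, 0.0153]]
0.12 -1 44 [[-0.0069, -0.0171], [0.0048, -0.0139], [0.0055, -0.0134]]
0.14 1 38 [[-0.007, 0.0117], [0.0049, 0.0119], [0.0055, 0.0153]]
0.14 -1 32 [[-0.0031, -0.0171], [0.0049, -0.0143], [0.0056, -0.0134]]
0.16 1 17 [[0.0037, 0.0116], [0.0053, 0.0134], [0.0055, 0.0154]]
0.16 -1 30 [[-0.0069, -0.0172], [0.005, -0.0136], [0.0056, -0.0131]]
0.17 1 21 [[-0.0072, 0.0113], [0.002, 0.0114], [0.0054, 0.0149]]
0.17 -1 9 [[0.0031, -0.0167], [0.0052, -0.0142], [0.0055, -0.0132]]
[ 0.90727038 -0.1614069  -0.73393143  1.93237421 -0.24203728  1.00202701
  1.94984285]
[ 0.7668437   0.03708048 -0.74682136  2.0460357  -0.03699114  0.7221807
  1.73948065]
[ 0.68985624  0.13154761 -0.71706284  2.07766141  0.08250503  0.61745868
  1.62458498]
above t 7.74 op 0.0491 F [ 1.  -0.1 -1.7] tcp [ 0.4897 -0.062   0.37  ]
pre t 8.44 op 0.0492 F [ 0.2  0.1 -0.6] tcp [ 0.5158 -0.0575  0.3002]
0.18 1 18 [[-0.0195, 0.0017], [0.0049, 0.0211], [0.0149, 0.0279]]
0.18 -1 14 [[-0.0185, -0.0292], [0.0118, -0.0158], [0.0154, -0.0086]]
```

View pics/w4.png

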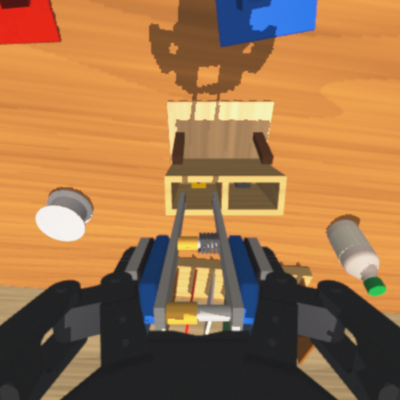

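The tongs are centred over the left (brass) pocket, tips at about (180,200) and (215,195), with the brass spacer between them. The wrist camera's offset on the tongs (about -0.9 mm in y) matches its offset from the averaged caddy estimate, so the alignment holds. Descending.

```bash
python3 - <<'E'
from h import *
Y=-.0259
T=lambda h:pose(cad(-.003,Y,h),CY,.35,L,s=1)[0]
hit=env.movel(T(-.035),.1,stop_force=6); st(f'in {hit}')
if not hit:
    hit=env.movel(T(-.080),.06,stop_force=6); st(f'down {hit}')
    p,_=cloud("wrist"); cv2.imwrite("pics/w5.png",p[100:400,120:520])
E
```

```text
in False t 9.19 op 0.0492 F [ 0.4 -0.  -1.5] tcp [ 0.5327 -0.055   0.2537]
down False t 10.09 op 0.0491 F [ 0.4 -0.7 -1.7] tcp [ 0.548  -0.0531  0.2111]
```

View pics/w5.png

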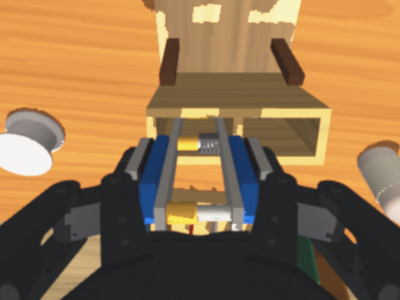

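The tongs are deep in the brass pocket, entering at (175–235,125) with no contact on the way down. Now squeeze and lift.

```bash
python3 - <<'E'
from h import *
Y=-.0259
T=lambda h:pose(cad(-.003,Y,h),CY,.35,L,s=1)[0]
env.grip(.034,40); st('squeeze')
if env.get_state()['opening']>.0385:
    env.movel(T(-.06),.05); st('lift1')
    env.movel(T(.045),.1); st('out')
    p,W=cloud("wrist"); np.savez("w6.npz",p=p,W=W); cv2.imwrite("pics/w6.png",p[100:400,120:520])
E
```

```text
squeeze t 10.38 op 0.0391 F [-1.1 -0.5  2.4] tcp [ 0.548  -0.0534  0.2114]
lift1 t 10.93 op 0.0396 F [ 1.3 -0.  -2.2] tcp [ 0.5411 -0.0543  0.2301]
out t 12.12 op 0.0395 F [-0.4  0.3 -2.9] tcp [ 0.5049 -0.0584  0.3276]
```

View pics/w6.png

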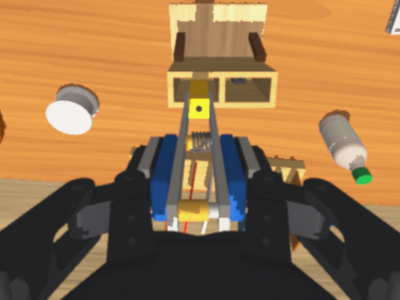

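Brass spacer is held between the tips at crop (200,105), drawn out of the pocket. Now check its pose in the tongs and move above the pad.

```bash
cat >> h.py <<'E'
PAD=np.array([.4773,.2988]); PY=D(10)
def brass(p,W,n=''):
    s=env.get_state(); w,x,y,z=s['orientation']; R=Rn.from_quat([x,y,z,w]).as_matrix()
    T=(W-s['tcp_pos'])@R; hsv=cv2.cvtColor(p,cv2.COLOR_BGR2HSV).astype(int)
    m=(abs(T[...,0])<.03)&(abs(T[...,1])<.012)&(T[...,2]>.12)&(T[...,2]<.22)&(hsv[...,1]>120)&(abs(hsv[...,0]-25)<8)
    q=T[m]; print(n,'n',len(q),np.percentile(q,[3,50,97],axis=0).round(4).tolist())
    side=q[q[:,2]>.145]
    print(' side slope dx/dz',np.polyfit(side[:,2],side[:,0],1).round(4) if len(side)>20 else None)
    top=q[q[:,2]<.14]
    if len(top)>20: print(' top n',len(top),np.linalg.lstsq(np.c_[top[:,:2],np.ones(len(top))],top[:,2],rcond=None)[0].round(4), np.percentile(top,[3,97],axis=0).round(4).tolist())
E
python3 - <<'E'
from h import *
f=np.load("w6.npz"); brass(f["p"],f["W"],'w6')
env.movel(pose(cad(-.003,-.0259,.10),CY,.35,L,s=1)[0],.15)
e=np.array([np.cos(PY),np.sin(PY)])
P,q=pose((*(PAD+.003*e),.14),PY,0,L,s=1)
try: env.movel(P,.15,rot=q)
except env.PlanningError as x: print(x); env.reach(P,q)
st('over pad')
p,W=cloud("wrist"); brass(p,W,'pad'); np.savez("w7.npz",p=p,W=W)
p5,W5=cloud("scene"); np.savez("s7.npz",p=p5,W=W5)
cv2.imwrite("pics/s7.png",np.vstack([p[100:400,120:520],cv2.resize(p5[160:260,383:516],(400,300))]))
E
```

```text
w6 n 777 [[-0.0041, -0.0085, 0.1347], [0.0103, -0.0004, 0.138], [0.011, 0.0071, 0.2065]]
 side slope dx/dz [0.0164 0.0078]
 top n 407 [ 0.0445 -0.0205  0.136 ] [[-0.0048, -0.0084, 0.1284], [0.0106, 0.0071, 0.1381]]
over pad t 15.28 op 0.039 F [-0.1  0.2 -2.2] tcp [0.4804 0.2988 0.3151]
pad n 699 [[-0.0043, -0.0085, 0.1353], [0.0094, -0.0013, 0.1373], [0.0108, 0.0066, 0.1968]]
 side slope dx/dz [0.0036 0.0098]
 top n 396 [0.0282 0.0513 0.1363] [[-0.0046, -0.0084, 0.1347], [0.0105, 0.0066, 0.138]]
```

View pics/s7.png

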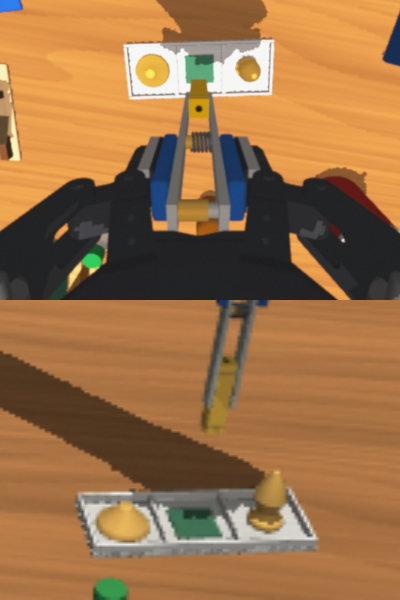

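Spacer hangs plumb (slope ~0.004), its centre 3 mm toward the robot in the tongs as planned, over the pad between the vase cap and the finial. Lowering with contact detection.

```bash
python3 - <<'E'
from h import *
P=env.get_state()['tcp_pos'].copy(); 
e=np.array([np.cos(PY),np.sin(PY)]); P[:2]=PAD+.003*e
env.movel([P[0],P[1],.225],.12); st('near'); env.dwell(.3)
hit=env.movel([P[0],P[1],.207],.02,stop_force=4); st(f'contact {hit}')
p,W=cloud("wrist"); brass(p,W)
np.savez("w8.npz",p=p,W=W); p5,W5=cloud("top"); np.savez("t8.npz",p=p5,W=W5)
cv2.imwrite("pics/w8.png",cv2.resize(p[100:300,200:440],None,fx=3,fy=3))
E
```

```text
near t 16.28 op 0.0389 F [ 0.5  0.4 -2.6] tcp [0.4806 0.2998 0.2257]
contact True t 17.23 op 0.039 F [-0.4 -0.6  5.4] tcp [0.4803 0.2993 0.2123]
 n 739 [[-0.0039, -0.0086, 0.1352], [0.0101, -0.0012, 0.1374], [0.0109, 0.0067, 0.2011]]
 side slope dx/dz [0.0026 0.0101]
 top n 398 [0.0417 0.0572 0.1362] [[-0.0047, -0.0088, 0.1349], [0.0106, 0.0067, 0.138]]
```

View pics/w8.png

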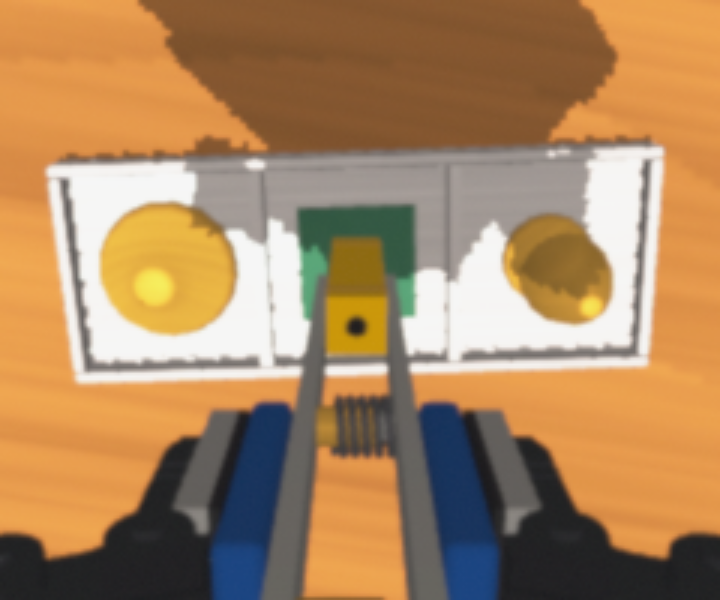

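The spacer base (328–385) is centred on the pad (300–415), and contact came at the expected height. Release and withdraw.

```bash
python3 - <<'E'
from h import *
env.grip(.049,20); st('release'); env.dwell(.3)
P=env.get_state()['tcp_pos'].copy()
env.movel(P+[0,0,.02],.04); st(); env.movel(P+[0,0,.13],.15); st('up'); env.dwell(.3)
p,W=cloud("wrist"); np.savez("w9.npz",p=p,W=W); cv2.imwrite("pics/w9.png",cv2.resize(p[90:290,200:440],None,fx=3,fy=3))
tips(W)
hsv=cv2.cvtColor(p,cv2.COLOR_BGR2HSV).astype(int)
m=(np.hypot(W[...,0]-PAD[0],W[...,1]-PAD[1])<.025)&(W[...,2]>.068)&(W[...,2]<.085)
q=W[m]; print(m.sum(),cv2.minAreaRect((q[:,:2]*1000).astype(np.float32)),np.percentile(q[:,2],[5,50,95]).round(4))
E
```

```text
release t 17.58 op 0.0493 F [ 0.4 -0.4 -2.4] tcp [0.4795 0.2983 0.211 ]
 t 18.53 op 0.0491 F [ 0.2 -0.7 -2. ] tcp [0.4797 0.2984 0.2314]
up t 19.42 op 0.049 F [-0.1 -0.  -2.4] tcp [0.4794 0.298  0.3403]
0.1 1 47 [[-0.0012, 0.0117], [0.0053, 0.0128], [0.0057, 0.0154]]
0.1 -1 51 [[-0.0036, -0.0171], [0.0053, -0.0145], [0.0058, -0.0134]]
0.12 1 42 [[-0.0068, 0.0116], [0.0052, 0.0121], [0.0058, 0.0151]]
0.12 -1 44 [[-0.0065, -0.0172], [0.0052, -0.0141], [0.0056, -0.0134]]
0.14 1 31 [[-0.0014, 0.0116], [0.0054, 0.0126], [0.0057, 0.0152]]
0.14 -1 36 [[-0.0063, -0.0168], [0.0052, -0.0135], [0.0058, -0.0134]]
0.16 1 27 [[-0.0069, 0.0112], [0.0052, 0.0118], [0.0058, 0.0151]]
0.16 -1 21 [[-0.0073, -0.0172], [0.0055, -0.0144], [0.0057, -0.0131]]
0.17 1 12 [[0.0034, 0.0113], [0.0057, 0.0128], [0.0058, 0.015]]
0.17 -1 18 [[-0.0042, -0.0167], [0.005, -0.0132], [0.0057, -0.0131]]
182 ((477.700439453125, 297.4867858886719), (15.6643648147583, 14.949019432067871), 10.052619934082031) [0.0711 0.076  0.0776]
```

View pics/w9.png

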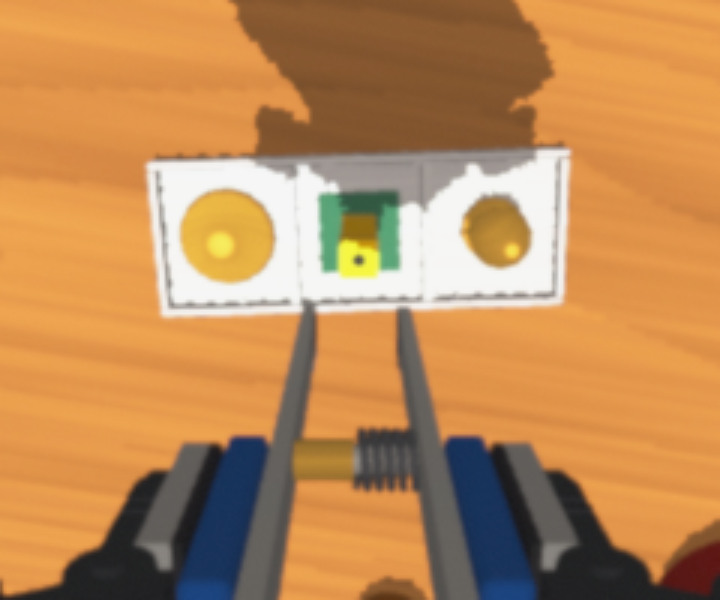

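Spacer stands upright on the pad at (477.7, 297.5) mm with its top at 76 mm, and the tongs are clear. Now return the tongs.

```bash
python3 - <<'E'
from h import *
P=env.get_state()['tcp_pos'].copy()
env.movel([P[0],P[1],.38],.15)
Q,q=pose((*HOLD,.005),HY,0,L,s=1)
try: env.movel([Q[0],Q[1],.38],.2,rot=q)
except env.PlanningError as x: print(x); env.reach([Q[0],Q[1],.38],q)
st('over holder')
hit=env.movel([Q[0],Q[1],.245],.15); st('above rim')
p,W=cloud("wrist"); tips(W); cv2.imwrite("pics/w10.png",cv2.resize(p[90:290,200:440],None,fx=3,fy=3))
near=np.hypot(W[...,0]-.442,W[...,1]+.2666)<.08
hsv=cv2.cvtColor(p,cv2.COLOR_BGR2HSV).astype(int)
red=((hsv[...,0]<8)|(hsv[...,0]>172))&(hsv[...,1]>150)
for a,b in((-.01,.012),(.05,.06)):
    z=W[near&red&(W[...,2]>a)&(W[...,2]<b)]; print(cv2.minAreaRect((z[:,:2]*1000).astype(np.float32)))
E
```

```text
over holder t 23.16 op 0.049 F [ 0.3  0.  -2. ] tcp [ 0.4424 -0.266   0.3801]
above rim t 24.21 op 0.0487 F [ 0.8  0.2 -0.7] tcp [ 0.4428 -0.2668  0.2458]
0.1 1 45 [[-0.0014, 0.0118], [0.0052, 0.0129], [0.0055, 0.0155]]
0.1 -1 49 [[-0.0038, -0.0169], [0.0052, -0.0142], [0.0057, -0.0132]]
0.12 1 43 [[-0.0063, 0.0118], [0.0052, 0.0125], [0.0058, 0.0155]]
0.12 -1 42 [[-0.0069, -0.0166], [0.0051, -0.0136], [0.0057, -0.0132]]
0.14 1 35 [[-0.0059, 0.0119], [0.0053, 0.012], [0.0056, 0.0152]]
0.14 -1 34 [[-0.0041, -0.0168], [0.0053, -0.0137], [0.0058, -0.0132]]
0.16 1 24 [[-0.0075, 0.0115], [0.0054, 0.0125], [0.0056, 0.0156]]
0.16 -1 27 [[-0.0072, -0.017], [0.0053, -0.0136], [0.0057, -0.0128]]
0.17 1 16 [[-0.0023, 0.0115], [0.0053, 0.012], [0.0056, 0.0152]]
0.17 -1 13 [[0.0011, -0.0166], [0.0055, -0.014], [0.0057, -0.0129]]
0.18 1 40 [[-0.0153, 0.0017], [0.0147, 0.0222], [0.0181, 0.0286]]
0.18 -1 37 [[-0.0141, -0.0295], [0.0143, -0.026], [0.0181, -0.0021]]
((442.4892578125, -267.81890869140625), (98.34449768066406, 99.5501480102539), 8.858528137207031)
((443.1142272949219, -267.5604248046875), (36.51607894897461, 59.99189758300781), 8.843056678771973)
```

View pics/w10.png

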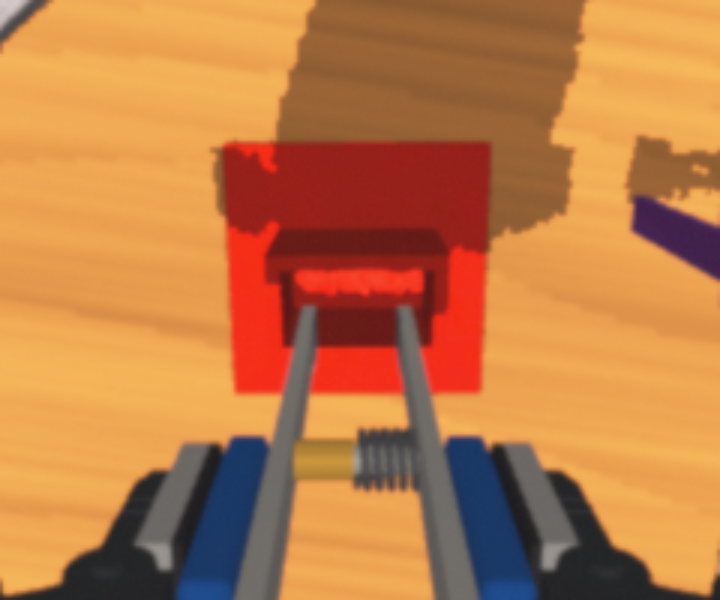

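The tips (308,310) and (405,310) are centred between the well walls (283–432). The rim as seen by the wrist agrees with the tongs to within about 0.5 mm. Insert and release.

```bash
python3 - <<'E'
from h import *
Q,q=pose((*HOLD,.005),HY,0,L,s=1)
hit=env.movel([Q[0],Q[1],.20],.08,stop_force=8); st(f'in {hit}')
if not hit:
    hit=env.movel([Q[0],Q[1],.176],.03,stop_force=5); st(f'floor {hit}')
    if env.get_state()['tcp_pos'][2]<.186:
        env.grip(.085,20); st('open'); env.dwell(.3)
        P=env.get_state()['tcp_pos'].copy(); env.movel(P+[0,0,.16],.12); st('up'); env.dwell(.5)
        p,W=cloud("wrist"); t,Wt=cloud("top")
        for n,W_,im in(("wrist",W,p),("top",Wt,t)):
            m=(np.hypot(W_[...,0]-.4425,W_[...,1]+.267)<.045)&(W_[...,2]>.1)&(W_[...,2]<.19); z=W_[m]; print(n,cv2.minAreaRect((z[:,:2]*1000).astype(np.float32)),np.percentile(z[:,2],[5,50,95]).round(4))
            m=(np.hypot(W_[...,0]-PAD[0],W_[...,1]-PAD[1])<.02)&(W_[...,2]>.068)&(W_[...,2]<.085); z=W_[m]
            if len(z): print(' spacer',cv2.minAreaRect((z[:,:2]*1000).astype(np.float32)),np.median(z[:,2]))
        cv2.imwrite("pics/w11.png",np.vstack([cv2.resize(p[90:290,200:440],None,fx=1.5,fy=1.5),cv2.resize(t[100:280,120:440],(360,202))]))
E
```

```text
in False t 24.98 op 0.0491 F [-0.3  0.8 -1.6] tcp [ 0.4424 -0.2666  0.2   ]
floor True t 25.62 op 0.049 F [ 0.3 -0.6  0.4] tcp [ 0.442  -0.2666  0.1794]
open t 26.07 op 0.0849 F [ 0.3  0.9 -0.3] tcp [ 0.4415 -0.2665  0.1794]
up t 27.86 op 0.0849 F [ 0.3 -0.3 -0.4] tcp [ 0.4411 -0.2664  0.3386]
wrist ((442.2799072265625, -266.8785400390625), (19.887075424194336, 53.58843994140625), 8.329355239868164) [0.1017 0.1547 0.1652]
top ((441.0643005371094, -264.0238342285156), (20.54935073852539, 54.54006576538086), 8.622382164001465) [0.1024 0.1541 0.1653]
 spacer ((475.8013610839844, 299.9781494140625), (15.919906616210938, 16.780698776245117), 14.047181129455566) 0.07639728917471855
```

```bash
python3 -c "
from h import *
job.job_done(); st('done')"
```

```text
the job is handed in; nothing more can be done
the job is handed in; nothing more can be done
```

The job is handed in, at about 28 s of the 59 s allowed; no verdict is reported. I took the blue-gripped tongs from the red holder and drew the brass spacer out of the caddy's -y pocket. I stood it on the green pad, let go, and put the tongs back in their holder.

**Last checks:**
- **Spacer:** the top camera shows it about 1 mm from the pad centre, its top 76 mm up, which is right for standing upright on the pad. The wrist camera gave the same height just after release.
- **Tongs:** both cameras show them upright in the red holder, 54 mm over the grips (fully open), tops at 165 mm, so the tips are on the floor.
- **Forces:** the largest tool force I read was about 6 N. No unexpected contact showed in the pocket or the well.

**Disagreements and gaps:**
- The top and wrist cameras differed by 2–3 mm throughout, close to the stated calibration error, so I used averages.
- The final picture could not be viewed because the 12-picture limit was reached. The last checks rest on depth measurements.
- I did not measure the bystanders at the end. The vase cap and finial were in place in the picture after release; the dark spacer was last seen as I drew the brass one out.

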